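# Read the stamp under an egg cup with lamp and reading lens

### The job

Set up to read the maker's stamp on the foot of the egg cup that stands upside down: first swing the lamp's arm round so that the lamp points straight at that cup, then pick up the reading lens by its handle and hold it level and centred over the stamp with its glass 70 mm above the stamp, the focal distance marked on the lens. Finish while still holding the lens there, steady and clear of everything, with the lamp still on the cup, and leave the egg cups and the other kitchen things where they stand.

Things in the scene. Friction and masses are not known exactly. Their poses are not given: they have to be found in the camera images.
- stamp (a point): the maker's stamp, a small dark ring with a cross (12 mm) in the middle of the foot of the upside-down white ceramic egg cup; the point is at the centre of the foot's flat top, z axis up. The cup is 60 mm high, 51 mm wide at the rim it stands on, 40 mm wide at the foot on top, waist 19 mm; loose, about 90 g
- cup_upright_mid (a point): a second white egg cup of the same size, standing the right way up (not the one to read): point on its axis half-way up, 30 mm above the worktop
- lamp_pivot (a point): the white and steel desk lamp's swivel: the point is on the upright post's axis at the height of the arm's tube, 235 mm above the worktop. The lamp has a round heavy base (124 mm wide, 20 mm high, does not move), a post 14 mm thick that ends 261 mm above the worktop, and one level arm that swings about the post
- lamp_tip (a point): outer end of the lamp's level arm, on its tube's axis, 132 mm from lamp_pivot; -x axis points outwards along the arm, z up. The tube is 12 mm thick and bare from 15 to 120 mm from the post's axis. Below this point hangs the cone shade, aimed outwards along the arm and 65 degrees down; it is 64 mm wide at the mouth and reaches to 185 mm from the post and down to 164 mm above the worktop
- lamp_arm (a joint): angle of the lamp's arm about its post in rad, counter-clockwise positive seen from above, limits -1.8 and 1.8, 0 being no fixed direction in the room; friction (about 0.12 N m) holds it where it is left, so it needs 1 to 2 N of sideways push at the tube
- lens_grip (a point): front of the reading lens's handle, a good place to grip: on the handle's axis, 7 mm above the lens's underside. x axis along the lens towards the glass, z up when level. The dark wooden handle is a bar 18 mm wide, 14 mm high, from 66 mm behind to 28 mm ahead of this point; the balance point is about 20 mm ahead. The lens weighs about 80 g, is 160 mm long and lies flat on the worktop
- lens_glass (a point): centre of the reading lens's glass, 60 mm ahead of lens_grip along x and 5 mm above the lens's underside; z axis is the optical axis. A steel rim 67 mm wide and 10 mm thick surrounds the 47 mm glass
- strainer: a small steel tea strainer lying mesh dome up (dome 64 mm wide, 28 mm high) with a flat wire handle: a bystander; origin on its underside, at the handle, 60 mm from the dome's centre along its x axis
- bowls: nest of three stainless mixing bowls, 206 mm wide and 103 mm high: a bystander; origin at the centre of the underside
- jug: glass measuring jug, 96 mm wide, 125 mm high, with a handle on its +x side: a bystander; origin at the centre of the underside
- rolling_pin: birch rolling pin, 430 mm long along its x axis and 46 mm thick: a bystander; origin under its middle
- scraper: flat green plastic dough scraper, 110 by 90 mm, 9 mm high: a bystander; origin on its underside

How it is judged:
By the outcome, as a careful person would: the job done as asked, in the order asked, and still so for the second after the job is handed in, while the arm keeps its last pose, push and grip.
It also fails if it takes over 59 s, if anything falls off the work surface, if the arm or the gripper's body presses on something with over 40 N, if the wrist force passes 120 N, or if a joint passes its speed limit or range.

### The arm

A 7-joint arm with a two-finger parallel gripper is mounted at the origin on the work surface. World frame = base frame: x ahead of the robot, y to its left, z up, the work surface at z = 0. Lengths are in m, angles in rad, forces in N, time in s.
With the tool pointing down it reaches from about 0.425 to 0.925 m from the base axis. Payload 6.8 kg.
Tool frame: the origin (TCP) lies midway between the tips of the shut fingers; the grasp point (between the pads) lies 19 mm behind it; z points along the fingers, y is the line along which they close (so a half turn about z gives the same grasp; the last joint's range is limited). The gripper opens to 85 mm and grips with 20 to 120 N. Pads are 22 mm wide; open, the fingers measure 114 mm over their backs; the gripper's body (76 mm by 85 mm) begins 54 mm behind the grasp point. The pads swing forward as they close: fully open they stand 13 mm farther back than shut.
Start: joints at [1.234, 0.477, 0.022, 1.555, -0.011, 1.109, -0.083], TCP at [0.153, -0.657, 0.231] pointing down, gripper open.
Joint ranges: [-2.96, 2.96], [-0.34, 2.1], [-1.41, 1.46], [0.24, 2.44], [-1.37, 4.51], [0.17, 1.92], [-2.96, 2.96]. Speed limits (rad/s): [2.39, 2.39, 3.14, 3.14, 3.14, 3.14, 3.14].

### API

Orientations are given as a rotation vector (axis times angle).
In Python, from bench import r gives the robot as it stands. The module is installed in compiled form; this text tells all that it offers.
- The arm moves only by the tool apply_moves, never from a script. Its argument "rows" is a list of rows, each a list of 6 numbers: the shift along the tool's x, y, z scaled (see below), then the turn, a rotation vector about the tool's x, y, z scaled (see below). A call has 1 to 5 rows; each row is the pose to reach, as a shift and turn from the pose commanded when the call began, along the tool's axes at that moment; what a row does not reach only later rows make up. The controller multiplies each number of a shift by 0.25 m and each number of a turn by 90 degrees. A row lasts 1/8 s, in which the tool goes at most 62.5 mm and 10.7 degrees, less where a joint would pass 70% of its speed; a pose out of reach is approached as far as the arm can. A call with a number of a shift or a turn outside -1 to 1 is refused whole. A call with a gripper value outside its range is refused whole. "claw" is the opening, from 0 (shut) to 1 (fully open), set as the call begins (left out, the last holds). The fingers move at their own pace and stop on an object; "newtons" is the grip in N (left out, the last holds). Time passes only in rows, so rows that repeat a pose let the fingers close. It gives the time, the measured TCP pose, the force, the opening and the grip force at its end, in the units of the state.
- r.get_obs(): the state, without advancing time (a new reading comes with each control period).
- r.grab_frame(name): name is "scene" or "top"; returns a dict with "pixels" (400x640x3 uint8, red, green, blue), "intrinsics" (3x3 intrinsics, pixels), "eye" and "attitude" of the camera in the world. Camera axes: x right, y up, looking along -z (the intrinsics and any distortion apply to the point x, -y, -z); pixel columns grow to the right and rows downward; lengths in m; the calibration is good to about 2 mm. A picture is of the moment at which its call begins. There is no depth.
- r.hand_in(): hands the job in; it is judged then, once.
Trained networks look in a picture, given as the dict that the camera call returned (one of the last four; its "shot" number tells which), for a name from the list of things; names that differ only in an ending like _2 or _b are one class to them, and where a whole thing is asked for, a point or a joint stands for the part that bears it (a point fixed in the world has none). Each returns a list of dicts, best first, with "conf" (0 to 1); they miss things now and then, are a little off and sometimes report something else, mostly with a low value. They report only what shows in the picture. A call takes as long as a camera call.
- r.search_frame(picture, thing): "rect" ([left, top, width, height] in pixels, round what is visible of it).
- r.outline_of(picture, thing): "pixels" (400x640 bool, what is visible of it) and "rect" ([left, top, width, height] in pixels, round what is visible of it).
- r.landmark_of(picture, thing): "point" ([column, row] in pixels: a listed point, or the origin of a listed thing).
The state is a dict: "clock": time; "joints": joint angles; "qvel": joint speeds; "tau": joint torques, N m; "tcp_pos": TCP position; "orientation": TCP orientation; "contact_force": force on the tool from outside, world axes, zero at the start; "moment": the same for the moment, N m; "grip_width": finger opening in m; "gripper_force": force on a finger pad.
Only numpy, scipy, OpenCV 4.12 (cv2) and the standard library are available. Lean on these libraries where they do the work, as an engineer would, in place of code of your own. Each camera call takes 0.05 s, during which the arm holds its last target. There are 200 camera calls.

## Working session

There is one attempt and no reset: what is moved stays moved. The work goes in short steps, Python scripts to look and compute and a tool call to move; the robot and the scene stay as the last step left them, time stands still between calls to the robot, and variables do not carry over. Pictures are saved under pics/ and viewed, at most 10 in all, crops included, and the job is handed in when it is done.

Besides the shell and the picture viewer there is one more tool, called after "Request:" by a JSON object that holds its "op" and its "data". apply_moves: Moves the arm, as the interface text tells. Its arguments: {"type":"object","properties":{"rows":{"type":"array","items":{"type":"array","items":{"type":"number"}}},"claw":{"type":"number"},"newtons":{"type":"number"}},"required":["rows"]}

```bash
mkdir -p pics; cat > h.py <<'E'
import numpy as np, cv2
from scipy.spatial.transform import Rotation as R
from bench import r
def ray(p,uv):
    K=np.array(p["intrinsics"]);A=np.array(p["attitude"],float)
    M=A if A.shape==(3,3) else R.from_rotvec(A).as_matrix()
    d=np.linalg.inv(K)@[uv[0],uv[1],1.]
    d=M@np.array([d[0],-d[1],-d[2]])
    return np.array(p["eye"],float),d/np.linalg.norm(d)
def atz(p,uv,z):
    o,d=ray(p,uv);return o+d*(z-o[2])/d[2]
def proj(p,X):
    A=np.array(p["attitude"],float);M=A if A.shape==(3,3) else R.from_rotvec(A).as_matrix()
    c=M.T@(np.array(X)-p["eye"]);v=np.array(p["intrinsics"])@[c[0],-c[1],-c[2]];return v[:2]/v[2]
def tri(a,ua,b,ub):
    o1,d1=ray(a,ua);o2,d2=ray(b,ub)
    t=np.linalg.lstsq(np.c_[d1,-d2],o2-o1,rcond=None)[0]
    x,y=o1+t[0]*d1,o2+t[1]*d2
    return (x+y)/2,np.linalg.norm(x-y)
def save(p,n,crop=None,s=1):
    im=p["pixels"][:,:,::-1]
    if crop: x,y,w,h=crop;im=im[y:y+h,x:x+w]
    cv2.imwrite(f"pics/{n}.png",cv2.resize(im,None,fx=s,fy=s,interpolation=cv2.INTER_CUBIC))
def move(target_pos,target_rot=None):
    "shift and turn numbers in tool units from the measured pose"
    o=r.get_obs();T=R.from_rotvec(o["orientation"])
    s=T.inv().apply(np.array(target_pos)-o["tcp_pos"])/.25
    t=np.zeros(3) if target_rot is None else (T.inv()*target_rot).as_rotvec()/(np.pi/2)
    return s.round(4),t.round(4)
E
cat > m.py <<'E'
from h import *
np.set_printoptions(precision=4,suppress=True)
a=r.grab_frame("scene");b=r.grab_frame("top")
save(a,"s0");save(b,"t0")
for n,z in dict(stamp=.06,cup_upright_mid=.03,lamp_pivot=.235,lamp_tip=.235,lens_grip=.007,lens_glass=.005,strainer=0,bowls=0,jug=0,rolling_pin=0,scraper=0).items():
    L=[r.landmark_of(p,n)[:2] for p in(a,b)]
    for k,(p,l) in enumerate(zip((a,b),L)):
        for q in l: print(n,"st"[k],round(q["conf"],2),np.round(q["point"],1),atz(p,q["point"],z))
    if L[0] and L[1]: print("   tri",*tri(a,L[0][0]["point"],b,L[1][0]["point"]))
o=r.get_obs();print(o)
print(a["eye"],b["eye"],R.from_rotvec(o["orientation"]).as_matrix())
E
python3 m.py
```

```text
stamp s 0.74 [405.3 161.4] [0.5387 0.4261 0.06  ]
stamp s 0.69 [328.1 210.6] [0.4802 0.0685 0.06  ]
stamp t 0.61 [296.9 210.9] [0.5047 0.0673 0.06  ]
   tri [0.5837 0.1077 0.2768] 0.2051958178881292
cup_upright_mid s 0.69 [318.4 282.8] [ 0.6155 -0.1507  0.03  ]
cup_upright_mid s 0.68 [305.1 248.1] [ 0.5053 -0.074   0.03  ]
cup_upright_mid t 0.55 [338.  207.9] [ 0.5199 -0.07    0.03  ]
   tri [ 0.5353 -0.0682 -0.1123] 0.019566335234234823
lamp_pivot s 0.83 [318.1 284.1] [ 0.7222 -0.2822  0.235 ]
lamp_pivot s 0.56 [211.3 368.4] [ 0.6878 -0.5646  0.235 ]
lamp_pivot t 0.93 [410.8 141.6] [ 0.7147 -0.2785  0.235 ]
lamp_pivot t 0.43 [242.2 139.1] [0.7081 0.2299 0.235 ]
   tri [ 0.7173 -0.2788  0.2277] 0.0031553001718839357
lamp_tip s 0.75 [266.8 263.5] [ 0.5926 -0.3074  0.235 ]
lamp_tip t 0.78 [419.1 180.8] [ 0.5963 -0.3052  0.235 ]
   tri [ 0.5947 -0.3065  0.2359] 0.004220718383970346
lens_grip s 0.88 [245.1 293.3] [ 0.4682 -0.2875  0.007 ]
lens_grip t 0.9 [398.5 220.9] [ 0.482  -0.2793  0.007 ]
   tri [ 0.4766 -0.2843  0.0113] 0.015375675994683037
lens_glass s 0.63 [267.3 298.5] [ 0.5269 
[... 826 characters left out ...]
i [ 0.3072 -0.439  -0.0108] 0.005247031370475153
{'clock': 1.2, 'joints': array([ 1.2339,  0.477 ,  0.0224,  1.5554, -0.0115,  1.1093, -0.0831]), 'qvel': array([ 0.0016,  0.0006, -0.0008, -0.001 ,  0.0018, -0.0007,  0.0007]), 'tau': array([ -0.    , -59.6338,   1.6069, -28.1546,   0.0125,   0.0014,
        -0.0001]), 'tcp_pos': array([ 0.1531, -0.6575,  0.2313]), 'orientation': array([3.121 , 0.3585, 0.    ]), 'contact_force': array([-0.4625, -0.0488, -0.6657]), 'moment': array([0.0038, 0.0091, 0.0596]), 'gripper_force': 0.0, 'grip_width': 0.08523759547780295}
[ 1.1618 -0.8183  1.0969] [ 0.4218 -0.0133  1.7745] [[ 0.974   0.2267  0.    ]
 [ 0.2267 -0.974  -0.0001]
 [ 0.      0.0001 -1.    ]]
```

View pictures.

View pics/s0.png

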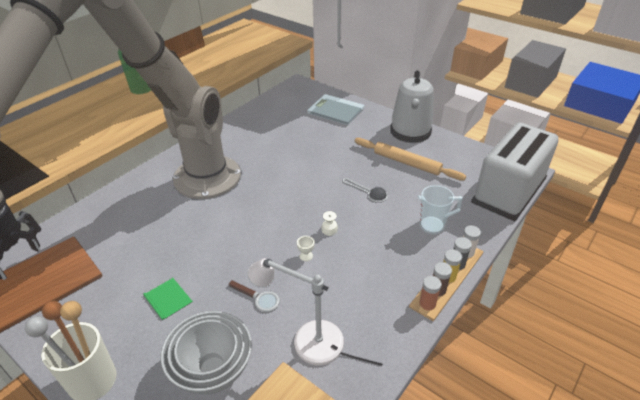

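View pics/t0.png

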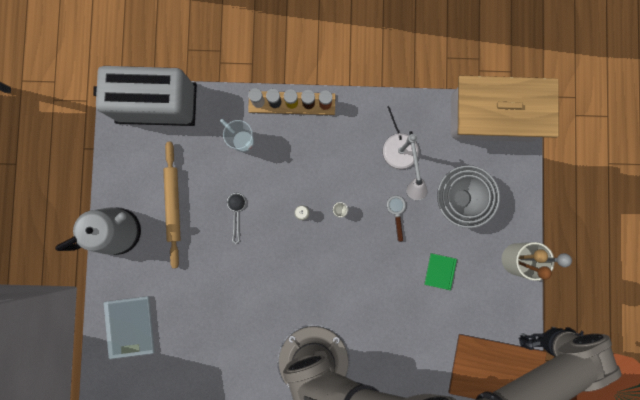

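```bash
cat > c.py <<'E'
from h import *
a=cv2.imread("pics/s0.png");b=cv2.imread("pics/t0.png")
z=lambda i,x,y,w,h,s:cv2.resize(i[y:y+h,x:x+w],(w*s,h*s),interpolation=cv2.INTER_CUBIC)
t=z(a,290,200,50,70,8);u=z(b,290,190,60,40,6);v=z(b,375,190,60,60,6)
u=cv2.copyMakeBorder(u,0,0,0,0,0);c=np.zeros((600,760,3),np.uint8)
c[:560,:400]=t;c[:240,400:760]=u;c[240:600,400:760]=v
cv2.imwrite("pics/c0.png",c)
E
python3 c.py
```

```text
(no output)
```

View pics/c0.png

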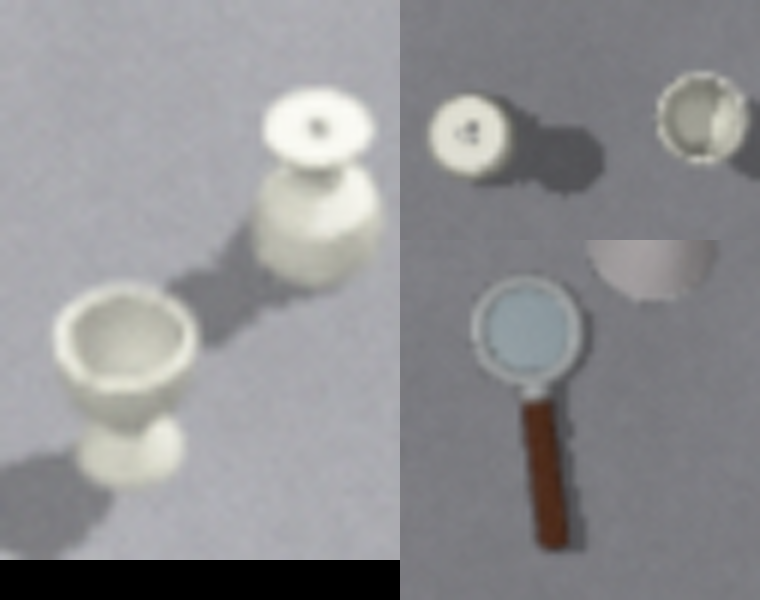

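```bash
cat > d.py <<'E'
from h import *
np.set_printoptions(precision=4,suppress=True)
a=r.grab_frame("scene");b=r.grab_frame("top")
S=(329.3,215.5);T=(301.2,211.8)
print("stamp",atz(a,S,.06),atz(b,T,.06),*tri(a,S,b,T))
U=atz(b,(341.3-.4,209.2),.06);print("upright rim",U)
g=atz(b,(395.8,204.7),.01);f=atz(b,(397.9,217.2),.014);e=atz(b,(400.1,241),.014)
print("glass",g,"handle",f,e,np.linalg.norm(f-e)); 
d=(g-e)[:2];print("ax",d/np.linalg.norm(d),np.degrees(np.arctan2(d[1],d[0])))
for n in("lamp_pivot","lamp_tip"):print(n,*[l[0]["point"] for l in (r.landmark_of(a,n),r.landmark_of(b,n))])
o=b["outline_of"] if 0 else r.outline_of(b,"lens_grip")
for q in o[:1]:
    ys,xs=np.nonzero(q["pixels"]);print(q["conf"],q["rect"])
print(move([.153,-.65,.23]))
E
python3 d.py
```

```text
stamp [0.4964 0.0534 0.06  ] [0.5021 0.053  0.06  ] [0.5004 0.0515 0.064 ] 0.003985866369344994
upright rim [ 0.5142 -0.0788  0.06  ]
glass [ 0.5372 -0.2687  0.01  ] handle [ 0.4943 -0.276   0.014 ] [ 0.4134 -0.2848  0.014 ] 0.08137921381348068
ax [0.9917 0.1287] 7.39518362244722
lamp_pivot [319.4, 282.8] [414.5, 138.9]Traceback (most recent call last):
  File "d.py", line 10, in <module>
    for n in("lamp_pivot","lamp_tip"):print(n,*[l[0]["point"] for l in (r.landmark_of(a,n),r.landmark_of(b,n))])
                                                ~^^^
IndexError: list index out of range
```

The scene shows the upside-down cup with its stamp at scene (329,215) and top (301,212), and the upright cup at (306,247). The lamp arm runs from top (411,142) to (419,181), and the lens glass is at top (396,205) with its handle below. Moving to the lamp tube.

Request:
{"op": "apply_moves", "data": {"rows": [[0.74,-0.32,-0.13,0,0,0],[0.74,-0.32,-0.13,0,0,0],[0.74,-0.32,-0.13,0,0,0],[0.74,-0.32,-0.13,0,0,0],[0.74,-0.32,-0.13,0,0,0]], "claw": 0.5}}

```text
clock: 2.12
tcp_pos: [0.3161, -0.5371, 0.2641]
orientation: [3.12, 0.362, 0.0]
contact_force: [-0.6, -1.5, -0.1]
grip_width: 0.0424
gripper_force: 0.0
```

Request:
{"op": "apply_moves", "data": {"rows": [[0.74,-0.32,-0.13,0,0,0],[0.74,-0.32,-0.13,0,0,0],[0.74,-0.32,-0.13,0,0,0],[0.74,-0.32,-0.13,0,0,0],[0.74,-0.32,-0.13,0,0,0]]}}

```text
clock: 2.75
tcp_pos: [0.4764, -0.4188, 0.2958]
orientation: [3.121, 0.357, -0.002]
contact_force: [-0.8, -0.2, -0.0]
grip_width: 0.0429
gripper_force: 0.0
```

Request:
{"op": "apply_moves", "data": {"rows": [[0.7,-0.32,-0.13,0,0,0],[0.7,-0.32,-0.13,0,0,0],[0.7,-0.32,-0.13,0,0,0],[0.7,-0.32,-0.13,0,0,0],[0.7,-0.32,-0.13,0,0,0]]}}

```text
clock: 3.38
tcp_pos: [0.6277, -0.3032, 0.3279]
orientation: [3.121, 0.353, -0.004]
contact_force: [-0.6, -1.6, 0.2]
grip_width: 0.0428
gripper_force: 0.0
```

```bash
cat > e.py <<'E'
from h import *
np.set_printoptions(precision=4,suppress=True)
a=r.grab_frame("scene");b=r.grab_frame("top");save(a,"s1");save(b,"t1")
i=np.hstack([a["pixels"][180:400,200:400],b["pixels"][100:320,340:540]])[:,:,::-1]
cv2.imwrite("pics/c1.png",cv2.resize(i,None,fx=2,fy=2,interpolation=cv2.INTER_CUBIC))
o=r.get_obs();print(o["clock"],o["tcp_pos"],o["joints"],o["grip_width"])
M=R.from_rotvec(o["orientation"]).as_matrix();print(M,np.degrees(np.arctan2(M[1,0],M[0,0])))
print("tcp px",proj(a,o["tcp_pos"]),proj(b,o["tcp_pos"]))
E
python3 e.py
```

```text
3.475 [ 0.6269 -0.304   0.3282] [ 0.4619  0.4589 -0.1518  1.3641  0.0714  1.3254 -1.0391] 0.04281679040426367
[[ 0.9751  0.2217 -0.0022]
 [ 0.2217 -0.9751 -0.0016]
 [-0.0025  0.0011 -1.    ]] 12.807842484977302
tcp px [276.152  241.0422] [425.0994 166.4912]
```

View pics/c1.png

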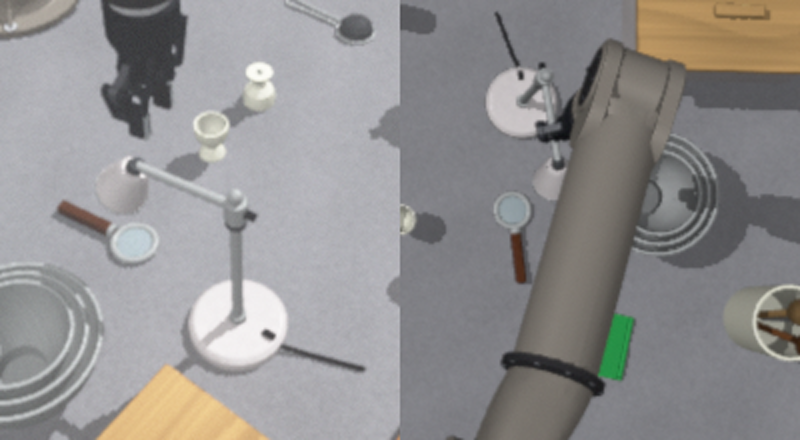

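The scene crop shows the gripper just above and outside the tube near the shade, with the tube from scene (266,262) to (316,284) and the base at scene (318,342) and top (402,152). I refine the pivot and tip.

```bash
cat > f.py <<'E'
from h import *
np.set_printoptions(precision=4,suppress=True)
a=r.grab_frame("scene");b=r.grab_frame("top")
def disc(p,u0):
    o=r.outline_of(p,"lamp_pivot");return o
im=cv2.imread("pics/t0.png");g=im.min(2)
for nm,(x,y,w) in dict(s0=(318,342,40),t0=(402,152,28)).items():
    g=cv2.imread(f"pics/{nm}.png").min(2).astype(int);m=np.zeros(g.shape,np.uint8)
    m[y-w:y+w,x-w:x+w]=(g[y-w:y+w,x-w:x+w]>185)*255
    n,l,s,c=cv2.connectedComponentsWithStats(m);k=1+np.argmax(s[1:,4]);cs=cv2.findContours((l==k).astype(np.uint8),0,1)[0]
    e=cv2.fitEllipse(cv2.convexHull(max(cs,key=len)));print(nm,s[k],e, atz(a if nm=="s0" else b,e[0],.02))
for p,P,T in((a,(316.2,283.2),(265.8,262)),(b,(411.5,139.5),(418.3,179.8))):print(atz(p,P,.235),atz(p,T,.235))
for n in("lamp_pivot","lamp_tip"):
    for p in(a,b):
        for q in r.landmark_of(p,n)[:1]:print(n,q["conf"],q["point"],atz(p,q["point"],.235))
E
python3 f.py
```

```text
s0 [ 295  320   49   43 1412] ((319.1104431152344, 340.4781188964844), (43.28901290893555, 48.464176177978516), 88.01636505126953) [ 0.7241 -0.2852  0.02  ]
t0 [384 136  29  30 499] ((399.4107971191406, 150.53208923339844), (30.324716567993164, 30.581356048583984), 122.36336517333984) [ 0.7235 -0.2768  0.02  ]
[ 0.7173 -0.2828  0.235 ] [ 0.5877 -0.3055  0.235 ]
[ 0.7212 -0.2806  0.235 ] [ 0.5993 -0.3027  0.235 ]
lamp_pivot 0.89 [316.1, 282.7] [ 0.7163 -0.2819  0.235 ]
lamp_pivot 0.87 [411.0, 137.6] [ 0.7269 -0.279   0.235 ]
lamp_tip 0.62 [266.5, 263.7] [ 0.5925 -0.3083  0.235 ]
lamp_tip 0.85 [418.2, 181.7] [ 0.5935 -0.3025  0.235 ]
```

Request:
{"op": "apply_moves", "data": {"rows": [[0.044,-0.022,0.1,0,0,0.028],[0.044,-0.022,0.3,0,0,0.028],[0.044,-0.022,0.448,0,0,0.028],[0.044,-0.022,0.448,0,0,0.028]]}}

```text
clock: 4.28
tcp_pos: [0.6368, -0.2916, 0.2135]
orientation: [-3.125, -0.29, 0.009]
contact_force: [-0.8, -0.7, 0.6]
grip_width: 0.0426
gripper_force: 0.0
```

Request:
{"op": "apply_moves", "data": {"rows": [[0,0,0,0,0,0],[0,0,0,0,0,0],[0,0,0,0,0,0]], "claw": 0.22, "newtons": 20}}

```text
clock: 4.65
tcp_pos: [0.6396, -0.2925, 0.2185]
orientation: [3.127, 0.29, 0.004]
contact_force: [-0.5, -0.6, -0.7]
grip_width: 0.0183
gripper_force: 0.0
```

```bash
sed -i 's/"s1"/"s2"/;s/"t1"/"t2"/;s/c1.png/c2.png/;s/print("tcp px.*/print(o["contact_force"],o["gripper_force"])/' e.py; python3 e.py
```

```text
4.75 [ 0.6393 -0.2924  0.2177] [ 0.4412  0.5396 -0.1502  1.4857  0.0856  1.1213 -1.1112] 0.018569460960566747
[[ 0.983   0.1837  0.0013]
 [ 0.1837 -0.983  -0.0005]
 [ 0.0012  0.0007 -1.    ]] 10.585635770014214
[ 0.1027 -0.1925 -0.8296] 0.0
```

View pics/c2.png

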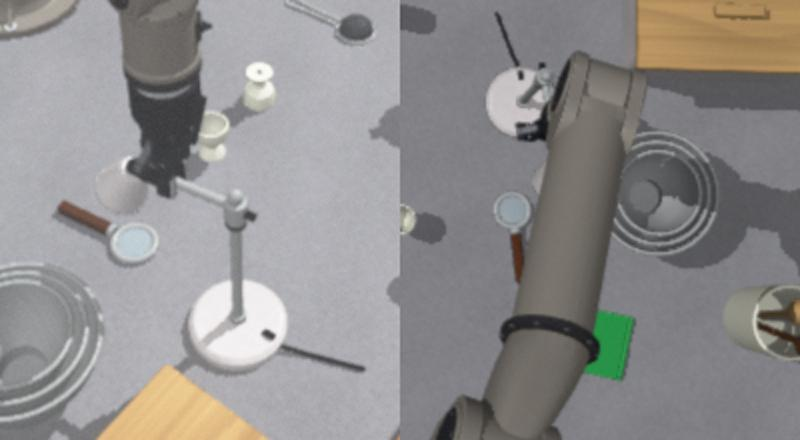

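The fingers straddle the tube near its middle, left of the hub at crop (232,205). Computing the arc.

```bash
cat > g.py <<'E'
from h import *
np.set_printoptions(precision=3,suppress=True)
p=np.array([.720,-.281]);P=lambda a:np.r_[p+.083*np.array([np.cos(np.radians(a)),np.sin(np.radians(a))]),.217]
Q=lambda a:R.from_euler("z",a-180,degrees=True)*R.from_euler("x",180,degrees=True)
c=r.get_obs();pos,rot=np.array(c["tcp_pos"]),R.from_rotvec(c["orientation"])
for A in((182,174,166,158),(150,142,134,126.5,123.3)):
    for a in A: print(a,(rot.inv().apply(P(a)-pos)/.25),(rot.inv()*Q(a)).as_rotvec()/(np.pi/2))
    pos,rot=P(A[-1]),Q(A[-1])
E
python3 g.py
```

```text
182 [-0.003 -0.035  0.003] [ 0.    -0.001  0.095]
174 [ 0.008 -0.08   0.003] [ 0.    -0.001  0.184]
166 [ 0.024 -0.123  0.003] [ 0.    -0.001  0.273]
158 [ 0.046 -0.164  0.003] [ 0.    -0.001  0.362]
150 [ 0.003 -0.046 -0.   ] [-0.    -0.     0.089]
142 [ 0.013 -0.092 -0.   ] [ 0.    -0.     0.178]
134 [ 0.029 -0.135 -0.   ] [ 0.    -0.     0.267]
126.5 [ 0.049 -0.173 -0.   ] [ 0.   -0.    0.35]
123.3 [ 0.059 -0.189 -0.   ] [ 0.    -0.     0.386]
```

Request:
{"op": "apply_moves", "data": {"rows": [[0,-0.035,0,0,0,0.095],[0.008,-0.08,0,0,0,0.184],[0.024,-0.123,0,0,0,0.273],[0.046,-0.164,0,0,0,0.362],[0.046,-0.164,0,0,0,0.362]]}}

```text
clock: 5.38
tcp_pos: [0.6433, -0.2485, 0.2172]
orientation: [-3.084, 0.594, -0.001]
contact_force: [0.0, 0.3, -0.4]
grip_width: 0.0188
gripper_force: 0.0
```

```bash
python3 e.py;sed -i 's/for A in.*/for A in((150,142,134,126.5,123.3),):/' g.py; python3 g.py
```

```text
5.475 [ 0.6427 -0.25    0.2169] [ 0.3049  0.5139 -0.0355  1.5282  0.0199  1.0998 -1.6867] 0.019173940559983706
[[ 0.9283 -0.3717 -0.    ]
 [-0.3717 -0.9283 -0.0003]
 [ 0.0001  0.0002 -1.    ]] -21.82160074664371
[ 0.9396 -0.1669  0.5056] 0.0
150 [ 0.005 -0.047 -0.   ] [ 0.    -0.     0.091]
142 [ 0.014 -0.092 -0.   ] [ 0.   -0.    0.18]
134 [ 0.03  -0.136 -0.   ] [ 0.    -0.     0.269]
126.5 [ 0.051 -0.174 -0.   ] [ 0.    -0.     0.352]
123.3 [ 0.061 -0.19  -0.   ] [ 0.    -0.     0.388]
```

Request:
{"op": "apply_moves", "data": {"rows": [[0.005,-0.047,0,0,0,0.091],[0.014,-0.092,0,0,0,0.18],[0.03,-0.136,0,0,0,0.269],[0.051,-0.174,0,0,0,0.352],[0.061,-0.19,0,0,0,0.388]]}}

```text
clock: 6.1
tcp_pos: [0.6743, -0.2119, 0.2166]
orientation: [2.761, -1.497, -0.001]
contact_force: [-1.8, -0.4, 0.0]
grip_width: 0.0192
gripper_force: 0.8
```

Request:
{"op": "apply_moves", "data": {"rows": [[0,0,0,0,0,0],[0,0,0,0,0,0],[0,0,0,0,0,0]], "claw": 0.08}}

```text
clock: 6.48
tcp_pos: [0.6746, -0.2114, 0.2166]
orientation: [-2.762, 1.495, 0.0]
contact_force: [2.6, 2.1, -1.7]
grip_width: 0.0112
gripper_force: 19.7
```

```bash
sed -i 's/"s2"/"s3"/;s/"t2"/"t3"/;s/c2.png/c3.png/' e.py; python3 e.py
```

```text
6.575 [ 0.6746 -0.2114  0.2166] [ 0.1537  0.543   0.0928  1.4881 -0.0538  1.1131 -2.3065] 0.011027898064182166
[[ 0.5465 -0.8375 -0.    ]
 [-0.8375 -0.5465  0.0004]
 [-0.0003 -0.0002 -1.    ]] -56.87582019199039
[ 2.4766  1.331  -2.9927] 19.703324139118195
```

View pics/c3.png

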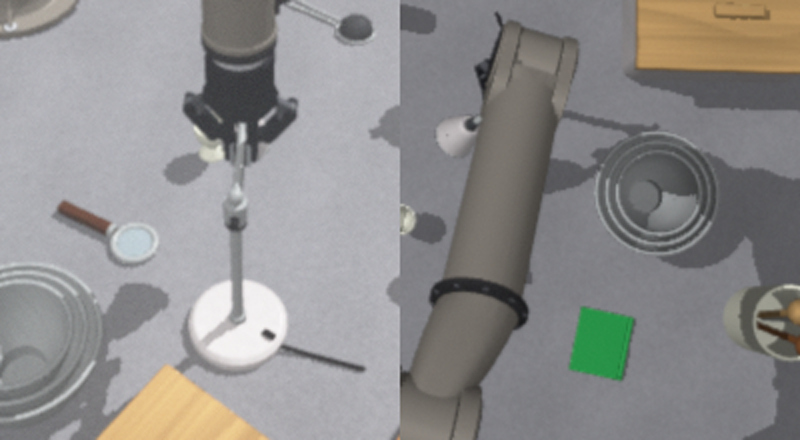

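The tube is in the pads, and the gripper heading and position both give about 123.1°. Releasing and rising.

Request:
{"op": "apply_moves", "data": {"rows": [[0,0,0,0,0,0],[0,0,0,0,0,0],[0,0,0,0,0,0]], "claw": 0.4}}

```text
clock: 6.95
tcp_pos: [0.6746, -0.212, 0.217]
orientation: [2.761, -1.497, 0.001]
contact_force: [-0.1, -0.1, -0.5]
grip_width: 0.0343
gripper_force: 0.0
```

Request:
{"op": "apply_moves", "data": {"rows": [[0,0,-0.15,0,0,0],[0,0,-0.35,0,0,0],[-0.1,0.2,-0.4,0,0,-0.1],[-0.25,0.5,-0.4,0,0,-0.2],[-0.4,0.8,-0.4,0,0,-0.3]]}}

```text
clock: 7.58
tcp_pos: [0.4931, -0.2325, 0.3172]
orientation: [3.037, -0.803, 0.002]
contact_force: [-0.7, -1.1, 1.2]
grip_width: 0.0344
gripper_force: 0.0
```

```bash
sed -i 's/"s3"/"s4"/;s/"t3"/"t4"/;s/c3.png/c4.png/' e.py; python3 e.py
```

```text
7.675 [ 0.4878 -0.2344  0.3167] [ 0.3005  0.1847  0.0362  1.7684 -0.0053  1.1922 -1.758 ] 0.03444696665296988
[[ 0.8652 -0.5014 -0.0039]
 [-0.5014 -0.8652 -0.0004]
 [-0.0031  0.0023 -1.    ]] -30.09475051412529
[ 0.4964 -0.1133 -0.622 ] 0.0
```

View pics/c4.png

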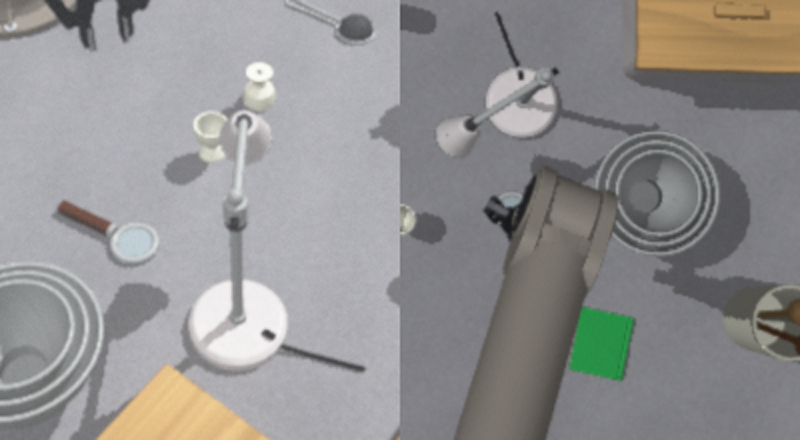

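The lamp arm now points from top (411.5,138.5) to (376.5,162.5), towards the cup. The lens is undisturbed, glass at scene (267,301) and handle end at (231,283). Checking the lamp angle and the lens from the scene camera.

```bash
cat > k.py <<'E'
from h import *
np.set_printoptions(precision=4,suppress=True)
a=r.grab_frame("scene");b=r.grab_frame("top")
S=np.array([.501,.053])
t=[]
for p,P,T in((a,(316.2,283.2),(321.0,239.5)),(b,(411.2,139),(376,162))):
    x,y=atz(p,P,.235),atz(p,T,.235);d=y-x;print(x,y,np.degrees(np.arctan2(d[1],d[0])),np.linalg.norm(d),np.degrees(np.arctan2(*(S-x[:2])[::-1])))
for p in(a,b):
    for n in("lamp_pivot","lamp_tip"):
        for q in r.landmark_of(p,n)[:1]:print(n,q["conf"],q["point"],atz(p,q["point"],.235))
g=atz(a,(266.6,301.0),.01);e=atz(a,(230.6,283),.010);d=g-e;print("lens scene",g,e,np.linalg.norm(d),np.degrees(np.arctan2(d[1],d[0])))
E
python3 k.py
```

```text
[ 0.7173 -0.2828  0.235 ] [ 0.6438 -0.1721  0.235 ] 123.61107975182938 0.13291903345960238 122.7889335001108
[ 0.7227 -0.2796  0.235 ] [ 0.6497 -0.1744  0.235 ] 124.74378525237638 0.1280424053218308 123.68189133557922
lamp_pivot 0.85 [316.5, 281.7] [ 0.7153 -0.2792  0.235 ]
lamp_tip 0.83 [320.2, 239.9] [ 0.6431 -0.1744  0.235 ]
lamp_pivot 0.61 [410.6, 137.1] [ 0.7284 -0.2777  0.235 ]
lamp_tip 0.81 [372.6, 163.6] [ 0.6446 -0.1643  0.235 ]
lens scene [ 0.5339 -0.2719  0.01  ] [ 0.413  -0.2882  0.01  ] 0.12201656442527557 7.6965287005805525
```

Request:
{"op": "apply_moves", "data": {"rows": [[0.046,0.175,0.2,0,0,-0.11],[0.046,0.175,0.4,0,0,-0.22],[0.046,0.175,0.6,0,0,-0.32],[0.046,0.175,0.8,0,0,-0.418],[0.046,0.175,0.868,0,0,-0.418]], "claw": 0.6}}

```text
clock: 8.6
tcp_pos: [0.4822, -0.2746, 0.0967]
orientation: [-3.132, -0.21, 0.007]
contact_force: [-0.1, -0.5, 0.3]
grip_width: 0.0514
gripper_force: 0.0
```

```bash
cat >> h.py <<'E'
def tgt(x,y,z,h):
    return move([x,y,z],R.from_euler("z",h,degrees=True)*R.from_euler("x",180,degrees=True))
E
cat > l.py <<'E'
from h import *
r.grab_frame("scene");r.grab_frame("scene")
o=r.get_obs();print(o["tcp_pos"],o["qvel"].round(3),tgt(.476,-.278,.002,7.5))
E
python3 l.py
```

```text
[ 0.48289113 -0.27514373  0.0983518 ] [-0.003 -0.051  0.008 -0.036  0.     0.026  0.009] (array([-0.0278,  0.0084,  0.3855]), array([-0.0011,  0.0016,  0.0006]))
```

Request:
{"op": "apply_moves", "data": {"rows": [[-0.028,0.008,0.15,0,0.001,0],[-0.028,0.008,0.28,0,0.001,0],[-0.028,0.008,0.34,0,0.001,0],[-0.028,0.008,0.34,0,0.001,0]]}}

```text
clock: 9.2
tcp_pos: [0.4772, -0.2787, 0.0154]
orientation: [3.134, 0.21, 0.003]
contact_force: [0.4, -0.2, 0.6]
grip_width: 0.0513
gripper_force: 0.0
```

```bash
python3 l.py; sed -i 's/"s4"/"s5"/;s/"t4"/"t5"/;s/c4.png/c5.png/' e.py; python3 e.py
```

```text
[ 0.47776682 -0.27910271  0.01630367] [ 0.003 -0.008 -0.001  0.002  0.002 -0.004  0.003] (array([-0.0066, -0.0054,  0.0572]), array([ 0.0009, -0.0023,  0.002 ]))
9.4 [ 0.4776 -0.2791  0.0163] [ 0.4498  0.5749 -0.0424  1.9973  0.0416  0.5662 -1.0574] 0.05154456127255819
[[ 0.991   0.1338  0.004 ]
 [ 0.1338 -0.991  -0.0009]
 [ 0.0038  0.0015 -1.    ]] 7.688827772045217
[ 0.4328 -0.2123 -0.3298] 0.0
```

View pics/c5.png

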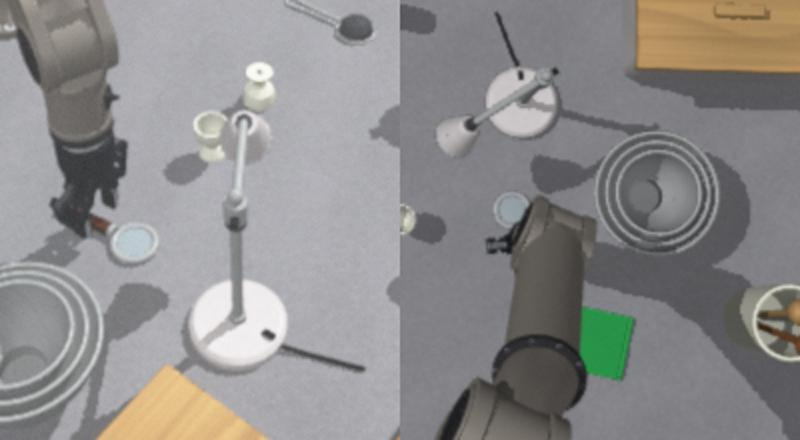

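The fingers straddle the handle just behind the ferrule at crop (95,222), and the lens is unmoved. Going down and closing.

Request:
{"op": "apply_moves", "data": {"rows": [[-0.004,-0.003,0.03,0.001,-0.002,0],[-0.004,-0.003,0.053,0.001,-0.002,0],[-0.004,-0.003,0.053,0.001,-0.002,0],[-0.004,-0.003,0.053,0.001,-0.002,0]]}}

```text
clock: 9.9
tcp_pos: [0.4753, -0.278, 0.0015]
orientation: [-3.133, -0.211, 0.003]
contact_force: [-0.2, -0.1, 0.4]
grip_width: 0.0513
gripper_force: 0.0
```

Request:
{"op": "apply_moves", "data": {"rows": [[0,0,0,0,0,0],[0,0,0,0,0,0],[0,0,0,0,0,0],[0,0,0,0,0,0],[0,0,0,0,0,0]], "claw": 0, "newtons": 50}}

```text
clock: 10.52
tcp_pos: [0.4756, -0.2781, 0.0019]
orientation: [-3.133, -0.211, 0.002]
contact_force: [-0.7, 0.0, 4.2]
grip_width: 0.0166
gripper_force: 50.5
```

```bash
python3 l.py; python3 e.py
```

```text
[ 0.47555893 -0.27818392  0.0018826 ] [ 0.001 -0.002  0.     0.001  0.001  0.001 -0.001] (array([ 0.0018, -0.0005, -0.0005]), array([-0.0008,  0.0007,  0.0022]))
10.725 [ 0.4756 -0.2781  0.0019] [ 0.4484  0.5992 -0.0411  2.0014  0.0439  0.5433 -1.0594] 0.016548566872822582
[[ 0.991   0.1341 -0.0012]
 [ 0.1341 -0.991   0.0011]
 [-0.0011 -0.0012 -1.    ]] 7.707112056155555
[-0.7479  0.3624  5.4929] 50.480815172195435
```

Grip is firm. Lifting.

Request:
{"op": "apply_moves", "data": {"rows": [[0,0,-0.05,0,0,0],[0,0,-0.15,0,0,0],[0,0,-0.3,0,0,0],[0,0,-0.45,0,0,0],[0,0,-0.6,0,0,0]]}}

```text
clock: 11.35
tcp_pos: [0.4752, -0.278, 0.1531]
orientation: [-3.133, -0.211, 0.003]
contact_force: [1.3, -1.0, -0.5]
grip_width: 0.0169
gripper_force: 49.8
```

Request:
{"op": "apply_moves", "data": {"rows": [[-0.06,-0.12,-0.04,0,0,0],[-0.09,-0.25,-0.04,0,0,0],[-0.12,-0.38,-0.04,0,0,-0.05],[-0.12,-0.5,-0.04,0,0,-0.11],[-0.12,-0.6,-0.04,0,0,-0.18]]}}

```text
clock: 11.98
tcp_pos: [0.4257, -0.132, 0.1621]
orientation: [-3.07, -0.66, 0.002]
contact_force: [0.6, -0.3, -1.1]
grip_width: 0.0163
gripper_force: 49.7
```

```bash
sed -i 's/"s5"/"s6"/;s/"t5"/"t6"/;s/c5.png/c6.png/' e.py; python3 e.py; cat > l.py <<'E'
from h import *
import sys
x,y,z,h=map(float,sys.argv[1:])
r.grab_frame("scene")
o=r.get_obs();print(o["tcp_pos"],o["qvel"].round(3),tgt(x,y,z,h))
E
python3 l.py .459 .011 .15 45
```

```text
12.075 [ 0.4257 -0.1305  0.162 ] [ 0.3145  0.1997 -0.174   2.1417  0.0449  0.8057 -1.0332] 0.016407000259824847
[[ 0.9111  0.4122 -0.0018]
 [ 0.4122 -0.9111  0.0022]
 [-0.0007 -0.0028 -1.    ]] 24.34594387879677
[ 0.272  -0.0271 -1.1606] 49.74272310733795
[ 0.42599701 -0.13219909  0.16209205] [ 0.018  0.012  0.037 -0.016  0.005 -0.002 -0.015] (array([ 0.3544, -0.4689,  0.049 ]), array([-1.300e-03,  2.000e-04, -2.322e-01]))
```

Request:
{"op": "apply_moves", "data": {"rows": [[0.07,-0.1,0.0,0,0,-0.06],[0.16,-0.22,0.0,0,0,-0.12],[0.25,-0.34,0.02,0,0,-0.18],[0.32,-0.43,0.05,0,0,-0.232],[0.354,-0.469,0.05,0,0,-0.232]]}}

```text
clock: 12.75
tcp_pos: [0.4594, 0.0114, 0.1492]
orientation: [-2.901, -1.199, 0.002]
contact_force: [0.5, -1.5, -1.0]
grip_width: 0.0165
gripper_force: 49.7
```

Request:
{"op": "apply_moves", "data": {"rows": [[0,0,0,0,0,0],[0,0,0,0,0,0]]}}

```text
clock: 13.0
tcp_pos: [0.4591, 0.0082, 0.1496]
orientation: [-2.905, -1.193, 0.002]
contact_force: [-0.3, 0.5, -0.3]
grip_width: 0.0167
gripper_force: 49.7
```

```bash
cat > n.py <<'E'
from h import *
np.set_printoptions(precision=4,suppress=True)
import sys
a=r.grab_frame("scene");b=r.grab_frame("top")
o=r.get_obs();T=R.from_rotvec(o["orientation"]).as_matrix();p=np.array(o["tcp_pos"])
h=np.degrees(np.arctan2(T[1,0],T[0,0]));print(p,h,T[:,2],o["joints"])
G=p+T@[.060,0,-.003];print("expected glass",G,proj(a,G),proj(b,G),"stamp px",proj(a,[.501,.053,.06]),proj(b,[.501,.053,.06]))
L=[]
for c in(a,b):
    q=r.landmark_of(c,"lens_glass")[:1];L.append(q and q[0]["point"]);print(q,q and atz(c,q[0]["point"],G[2]))
    for q in r.landmark_of(c,"stamp")[:2]:print("stamp",q,atz(c,q["point"],.06))
if all(L):print(tri(a,L[0],b,L[1]))
i=np.hstack([a["pixels"][160:270,270:370],b["pixels"][150:260,260:360]])[:,:,::-1]
cv2.imwrite(f"pics/{sys.argv[1]}.png",cv2.resize(i,None,fx=4,fy=4,interpolation=cv2.INTER_CUBIC))
E
python3 n.py n1
```

```text
[0.459  0.0082 0.1496] 44.648873575999694 [-0.0017  0.0008 -1.    ] [ 0.1223  0.2506 -0.3138  2.1168  0.1064  0.7904 -1.0489]
expected glass [0.5017 0.0504 0.1525] [330.153  193.6245] [300.9242 210.5431] stamp px [330.4184 216.2178] [301.1794 212.1233]
[{'point': [329.7, 193.3], 'conf': 0.92}] [0.4998 0.0507 0.1525]
stamp {'point': [326.1, 214.8], 'conf': 0.7} [0.4868 0.05   0.06  ]
[{'point': [303.0, 210.8], 'conf': 0.38}] [0.501  0.0438 0.1525]
(array([0.5021, 0.0448, 0.1577]), np.float64(0.003472362941733286))
```

View pics/n1.png

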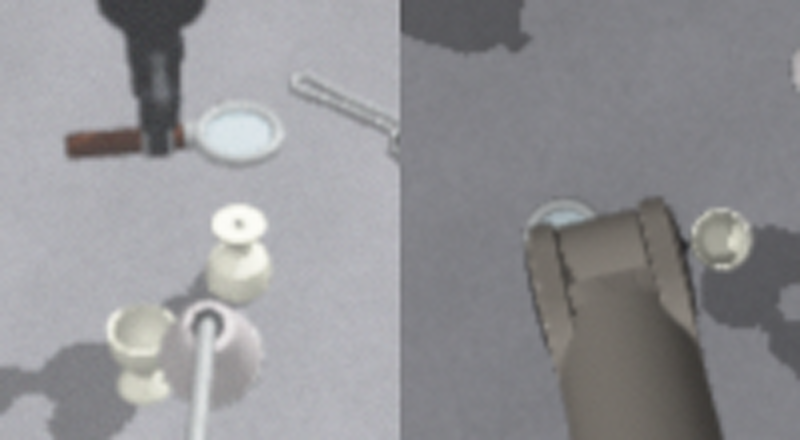

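The scene view shows the lens held level, glass at (329.5,193), almost straight in line with the stamp at (329.2,215.6). The lamp shade still points at the cup. Lowering to the focal height.

```bash
python3 l.py .4566 .0106 .127 45
```

```text
[0.4590836  0.00908377 0.149534  ] [-0.001  0.002 -0.002  0.001 -0.001  0.     0.001] (array([-0.0028, -0.0111,  0.0902]), array([-0.0013,  0.0002, -0.0029]))
```

Request:
{"op": "apply_moves", "data": {"rows": [[-0.003,-0.011,0.03,-0.001,0,-0.003],[-0.003,-0.011,0.06,-0.001,0,-0.003],[-0.003,-0.011,0.09,-0.001,0,-0.003],[-0.003,-0.011,0.09,-0.001,0,-0.003],[-0.003,-0.011,0.09,-0.001,0,-0.003]]}}

```text
clock: 13.98
tcp_pos: [0.4567, 0.011, 0.1269]
orientation: [-2.901, -1.204, 0.001]
contact_force: [1.0, 0.3, -0.5]
grip_width: 0.0164
gripper_force: 49.7
```

Request:
{"op": "apply_moves", "data": {"rows": [[0,0,0,0,0,0],[0,0,0,0,0,0],[0,0,0,0,0,0],[0,0,0,0,0,0]]}}

```text
clock: 14.48
tcp_pos: [0.4566, 0.0109, 0.127]
orientation: [-2.902, -1.204, 0.001]
contact_force: [-0.4, 0.1, -0.6]
grip_width: 0.0165
gripper_force: 49.7
```

```bash
python3 l.py .4566 .0106 .127 45; python3 n.py n2
```

```text
[0.45663755 0.01092599 0.12701363] [ 0.001  0.002  0.001 -0.    -0.     0.001  0.   ] (array([-0.001 ,  0.0008,  0.0001]), array([-0.0004,  0.0001,  0.0006]))
[0.4566 0.0109 0.127 ] 45.05721555679758 [-0.0006  0.0002 -1.    ] [ 0.1104  0.2827 -0.3114  2.1413  0.1273  0.7351 -1.0685]
expected glass [0.499  0.0534 0.13  ] [330.035  198.5433] [300.2193 211.7085] stamp px [330.4184 216.2178] [301.1794 212.1233]
[{'point': [429.5, 222.6], 'conf': 0.73}] [0.7786 0.1413 0.13  ]
stamp {'point': [323.5, 212.3], 'conf': 0.78} [0.4737 0.0539 0.06  ]
[{'point': [301.7, 208.6], 'conf': 0.65}] [0.509 0.049 0.13 ]
(array([0.6392, 0.1108, 0.0911]), np.float64(0.2826317309294043))
```

View pics/n2.png

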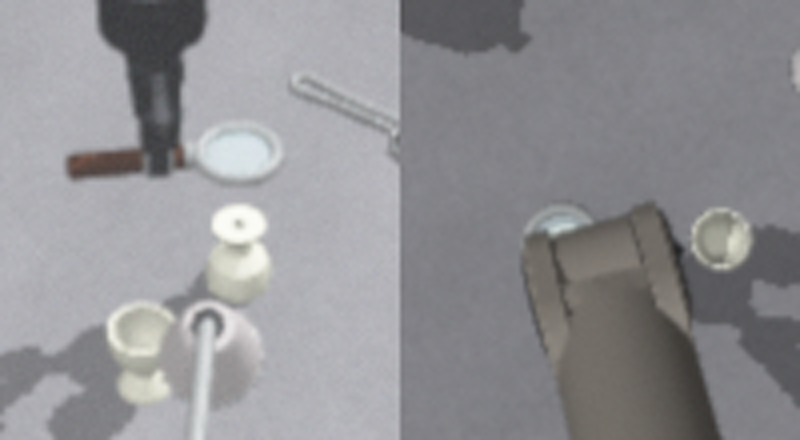

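The scene view shows the level glass at (329.4,198), centred above the stamp at (329.1,215.6). The offset matches the prediction to within about half a pixel, the cups are unmoved and the lamp is on the cup.

```bash
python3 -c "
from bench import r
print(r.hand_in())"
```

```text
the job is handed in; nothing more can be done
None
```

I handed the job in with the lamp arm swung to within about 1° of the upside-down cup and the lens held level by its handle; by the arm's readings and the camera, the glass is 70 mm above the stamp and centred to about 2 mm, and nothing else looked moved.

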